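# Shut the bolt bin and fold down its clips

## Task

Shut the grey bolt bin on the bench: push its open white lid fully down, then fold the three clip flaps on the lid's front, left and right edges down until each lies flat against the side of the bin. Fold no clip down before the lid is shut, and leave the loose things around the bin where they are.

Things in the scene. Friction and masses are not known exactly. Their poses are not given: they have to be found in the camera images.
- bin: grey plastic bolt bin with a white lid, screwed to the bench. Walls 140 mm (its x) by 200 mm (its y), 80 mm high, on a flange 170 x 225 x 4 mm. Origin: centre of its underside, on the bench; z up, +x towards the back (the lid's hinge side), -x the front, +y its left. With the lid shut its top is 92 mm above the bench.
- bin_lid (a joint): white lid 156 x 216 mm, 18 mm deep; its back hinge line is parallel to the bin's y at x = +0.074, z = 0.080 m in the bin's frame. Rad: 0 = shut, 1.57 = upright; starts at 0.7 to 1.4, outer face looking up and back. Stiff hinge (0.45 Nm, 4 N near the free edge), stays where left. Outer face 12 mm off the hinge line, free edge 152 mm from it. Carries the three clips.
- lid_press (a point): point on the lid's outer face, mid-width, 120 mm from the hinge line and 32 mm from the free edge: a good place to push. Its z axis points out of the outer face.
- clip_front (a joint): grey clip flap, 60 mm wide, 5 mm thick, 52 mm from hinge to tip, outer face 7 mm off the hinge line, hinged to the lid's front (bin's -x) edge, mid-way; hinge along the bin's y, with the lid shut at x = -0.082, y = 0, z = 0.083 m in the bin's frame. Rad: 0 = folded down flat on the bin's side, 1.57 = straight out in the lid's plane, more = raised. Stiff (0.09 Nm), stays where left, no snap.
- clip_front_mid (a point): middle of the front clip flap, 26 mm from its hinge line. Its z axis points from the flap's tip to its hinge, its -x axis out of the face that looks outward when folded down (the face to push); a 3 mm lip runs along the tip.
- clip_left (a joint): grey clip flap, 60 mm wide, 5 mm thick, 52 mm from hinge to tip, outer face 7 mm off the hinge line, hinged to the lid's left (bin's +y) edge, mid-way; hinge along the bin's x, with the lid shut at x = 0, y = +0.112, z = 0.083 m in the bin's frame. Rad: 0 = folded down flat on the bin's side, 1.57 = straight out in the lid's plane, more = raised. Stiff (0.09 Nm), stays where left, no snap.
- clip_left_mid (a point): middle of the left clip flap, 26 mm from its hinge line. Its z axis points from the flap's tip to its hinge, its -x axis out of the face that looks outward when folded down (the face to push); a 3 mm lip runs along the tip.
- clip_right (a joint): grey clip flap, 60 mm wide, 5 mm thick, 52 mm from hinge to tip, outer face 7 mm off the hinge line, hinged to the lid's right (bin's -y) edge, mid-way; hinge along the bin's x, with the lid shut at x = 0, y = -0.112, z = 0.083 m in the bin's frame. Rad: 0 = folded down flat on the bin's side, 1.57 = straight out in the lid's plane, more = raised. Stiff (0.09 Nm), stays where left, no snap.
- clip_right_mid (a point): middle of the right clip flap, 26 mm from its hinge line. Its z axis points from the flap's tip to its hinge, its -x axis out of the face that looks outward when folded down (the face to push); a 3 mm lip runs along the tip.
- offcut_mid (a point): centre of a loose wooden block 50 x 75 x 36 mm lying beside the bin; leave it
- tape_mid (a point): centre of a loose small black tape roll, 58 mm across, 19 mm high, lying before the bin; leave it
- driver_mid (a point): centre of a loose stubby yellow screwdriver 135 mm long, 24 mm thick, lying beside the bin; leave it

How it is judged:
On the way:
1. the lid is shut, with none of the clips folded down yet (value of joint bin_lid below 0.05 rad and value of joint each of clip_front, clip_left, clip_right above 0.35 rad), for 0.1 s.
At the end, for the whole second after the job is handed in: the lid is shut (within 0.05 rad) and all three clips are folded down flat (each within 0.15 rad of fully down) (value of joint bin_lid below 0.05 rad and value of joint each of clip_front, clip_left, clip_right below 0.15 rad); the robot touches nothing.
It fails at once if a clip is folded down (below 0.35 rad) while the lid is still open (above 0.15 rad) (value of joint bin_lid above 0.15 rad and value of joint any of clip_front, clip_left, clip_right below 0.35 rad).
It fails at once if the wooden block, the tape roll or the screwdriver is moved more than 30 mm (distance of any of offcut_mid, tape_mid, driver_mid from where it was at the start of the episode above 0.03 m).
It also fails if it takes over 51 s, if anything falls off the work surface, if the arm or the gripper's body presses on something with over 40 N, if the wrist force passes 120 N, or if a joint passes its speed limit or range.

## Robot

A 7-joint arm with a two-finger parallel gripper is mounted at the origin on a cart in front of the work surface, level with it; the furniture and walls round the work are solid. World frame = base frame: x ahead of the robot, y to its left, z up, the work surface at z = 0. Lengths are in m, angles in rad, forces in N, time in s.
With the tool pointing down it reaches from about 0.4 to 0.9 m from the base axis. Payload 5.6 kg.
Tool frame: the origin (TCP) lies midway between the tips of the shut fingers; the grasp point (between the pads) lies 19 mm behind it (env.tcp_to_grasp is the distance from the TCP to the grasp point, in m); z points along the fingers, y is the line along which they close (so a half turn about z gives the same grasp; the last joint's range is limited). The gripper opens to 92 mm and grips with 3 to 60 N. Pads are 20 mm wide; open, the fingers measure 128 mm over their backs; the gripper's body (75 mm by 189 mm) begins 69 mm behind the grasp point.
Start: joints at [-1.168, 0.468, -0.012, 1.603, 0.006, 1.071, -0.056], TCP at [0.28, 0.586, 0.215] pointing down, gripper open.
Joint ranges: [-2.53, 2.53], [-0.31, 2.02], [-1.57, 1.55], [0.28, 2.44], [-1.29, 4.43], [0.15, 1.84], [-2.92, 2.92]. Speed limits (rad/s): [2.57, 2.57, 3.14, 3.14, 3.14, 3.14, 3.14].

## Interface

Orientations are given as a rotation vector (axis times angle).
In Python, from bench import env, vision, finish_job gives the robot as it stands.
- The arm moves only by the tool step_arm, never from a script. Its argument "motion" is a list that holds one entry, the list of rows, each a list of 4 numbers: the shift along the world's x, y, z in mm, then the turn about the world's z in units of 8 degrees (1.0 is 8 degrees). A call has 1 to 20 rows; each row shifts and turns the commanded pose from where the row before left it; what a row does not reach is not made up. A row lasts 1/10 s, in which the tool goes at most 50 mm and 8.59 degrees, less where a joint would pass 70% of its speed; a pose out of reach is approached as far as the arm can. A call is refused whole if a number of a shift passes 50 or a number of a turn 1, either way. A call with a gripper value outside its range is refused whole. "hand" is the opening in per cent of the stroke, from 0 (shut) to 100 (fully open), set as the call begins (left out, the last holds). The fingers move at their own pace and stop on an object; "squeeze" is the grip in N (left out, the last holds). Time passes only in rows, so rows that do not move let the fingers close. It gives the time, the measured TCP pose, the force, the opening and the grip force at its end, in the units of the state.
- env.state(): the state, without advancing time (a new reading comes with each control period).
- vision.grab_frame(name): name is "side" or "top" or "wrist"; returns the picture (480x640x3 uint8, blue, green, red); there is no depth.
- vision.camera_info(name): a dict with "camera_matrix" (3x3 intrinsics, pixels), "origin" and "attitude" of the camera in the world. Camera axes: x right, y up, looking along -z (the intrinsics and any distortion apply to the point x, -y, -z); pixel columns grow to the right and rows downward; lengths in m; the calibration is good to about 2 mm. The wrist camera is an equidistant fisheye: a pixel r from the principal point sees the ray r / f radians off the axis. A picture is of the moment at which its call begins: read the wrist's pose just before it. camera_info takes no time and is no camera call; for the wrist camera it gives the pose at the moment of the call.
- finish_job(): hands the job in; it is judged then, once.
The state is a dict: "clock": time; "joints": joint angles; "joint_velocities": joint speeds; "effort": joint torques, N m; "tcp_pos": TCP position; "ee_rot": TCP orientation; "contact_force": force on the tool from outside, world axes, zero at the start; "ft_torque": the same for the moment, N m; "gripper_width": opening from 0.0 (shut) to 1.0 (fully open); "grip_force": force on a finger pad.
Only numpy, scipy, OpenCV 4.12 (cv2) and the standard library are available. Lean on these libraries where they do the work, as an engineer would, in place of code of your own. Each camera call takes 0.05 s, during which the arm holds its last target. There are 200 camera calls.

## Working session

There is one attempt and no reset: what is moved stays moved. The work goes in short steps, Python scripts to look and compute and a tool call to move; the robot and the scene stay as the last step left them, time stands still between calls to the robot, and variables do not carry over. Pictures are saved under pics/ and viewed, at most 10 in all, crops included, and the job is handed in when it is done.

Besides the shell and the picture viewer there is one more tool, called after "Request:" by a JSON object that holds its "name" and its "arguments", one argument or row to a line. step_arm: Moves the arm, as the interface text tells. Its arguments: {"type":"object","properties":{"motion":{"type":"array","items":{"type":"array","items":{"type":"array","items":{"type":"number"}}}},"hand":{"type":"number"},"squeeze":{"type":"number"}},"required":["motion"]}

```bash
mkdir -p pics
python3 - <<'E'
from bench import env, vision
import cv2,numpy as np
print(env.state()['tcp_pos'],env.state()['ee_rot'],env.state()['clock'])
for n in("side","top"):
    c=vision.camera_info(n);print(n,c)
    cv2.imwrite(f"pics/{n}0.png",vision.grab_frame(n))
E
```

```text
[0.28006132 0.58593204 0.21365505] [-6.94482095e-01 -3.06357233e+00  2.71247919e-03] 0.0
side {'camera_matrix': array([[450.08061771,   0.        , 330.27539473],
       [  0.        , 450.08061771, 252.77850735],
       [  0.        ,   0.        ,   1.        ]]), 'origin': array([ 0.05997071, -0.41174399,  0.51059912]), 'attitude': array([ 0.99356566, -0.43684952, -0.70372977])}
top {'camera_matrix': array([[563.19357323,   0.        , 318.52848159],
       [  0.        , 563.19357323, 238.9741109 ],
       [  0.        ,   0.        ,   1.        ]]), 'origin': array([0.18110671, 0.02044871, 1.25755518]), 'attitude': array([ 0.29339812, -0.24768634, -1.33017883])}
```

View pics/top0.png

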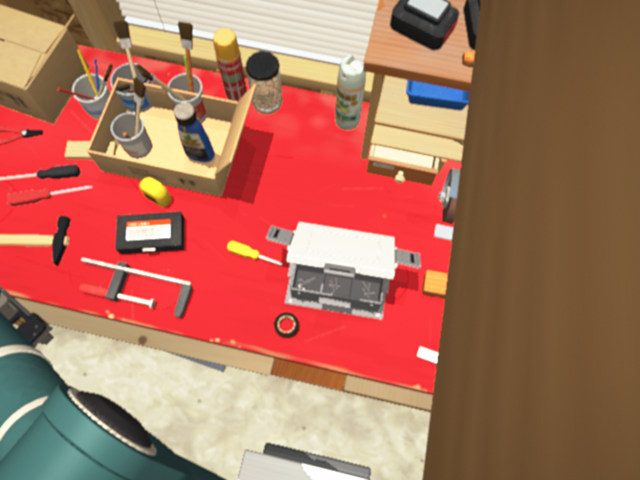

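View pics/side0.png

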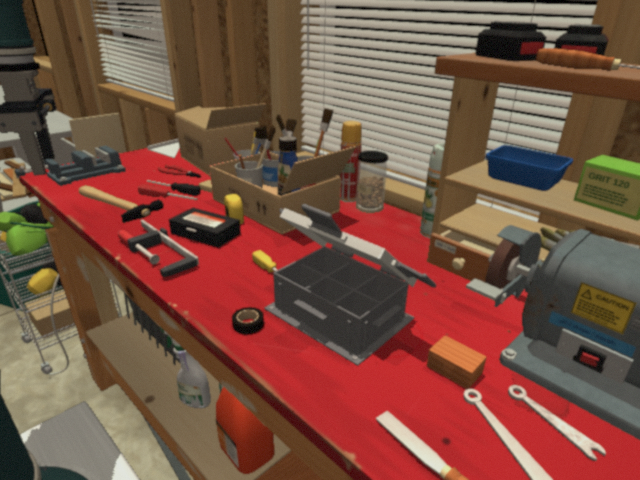

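Run:
```python
import cv2,numpy as np
a=cv2.imread("pics/top0.png")[210:350,220:460]; b=cv2.imread("pics/side0.png")[190:370,230:500]
a=cv2.resize(a,None,fx=3.3,fy=3.3,interpolation=2)
b=cv2.resize(b,None,fx=2.9,fy=2.9,interpolation=2)
cv2.imwrite("pics/ca.png",a);cv2.imwrite("pics/cb.png",b)
```

```text
(no output)
```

View pics/ca.png

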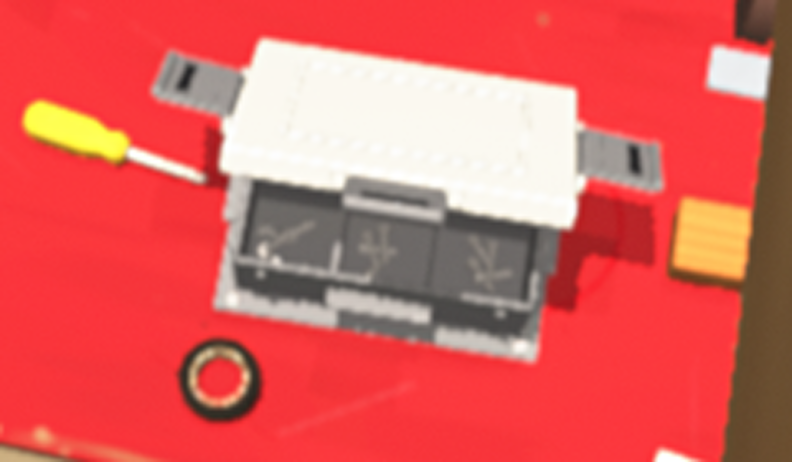

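View pics/cb.png

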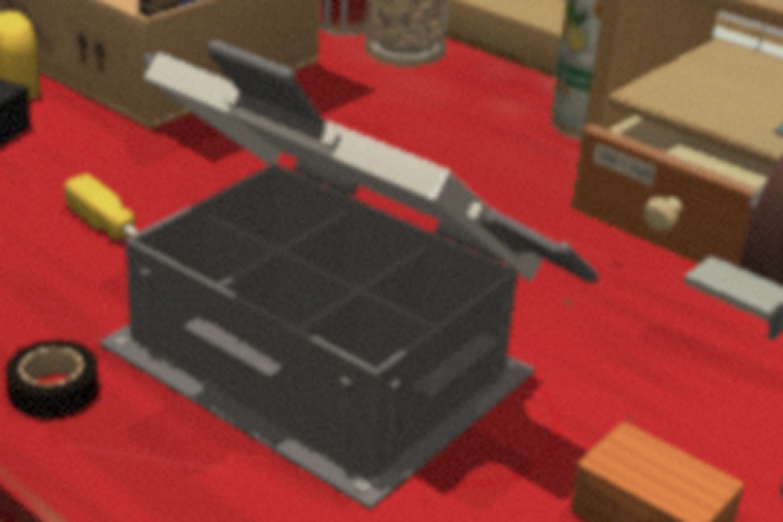

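```bash
cat > h.py <<'E'
import numpy as np
from scipy.spatial.transform import Rotation as R
from bench import env, vision
def ray(n,u,v):
    c=vision.camera_info(n);K=c['camera_matrix']
    d=np.array([(u-K[0,2])/K[0,0],-(v-K[1,2])/K[1,1],-1.])
    return c['origin'],R.from_rotvec(c['attitude']).apply(d)
def onz(n,u,v,z):
    o,d=ray(n,u,v);return o+d*(z-o[2])/d[2]
def tri(a,b):
    o1,d1=ray(*a);o2,d2=ray(*b)
    s=np.linalg.lstsq(np.c_[d1,-d2],o2-o1,rcond=None)[0]
    p,q=o1+d1*s[0],o2+d2*s[1];return (p+q)/2,np.linalg.norm(p-q)
T=lambda u,v:("top",u/3.3+220,v/3.3+210)
S=lambda u,v:("side",u/2.9+230,v/2.9+190)
E
python3 - <<'E'
from h import *
np.set_printoptions(precision=4,suppress=True)
P={}
for k,a,z in [("tFL",T(215,308),.004),("tFR",T(537,360),.004),("sFL",S(103,342),.004),("sFR",S(374,505),.002),("sBR",S(533,370),.004),("rimFR",S(378,374),.08),("rimBR",S(515,272),.08),("rimFL",S(130,238),.08),("tapeT",T(220,380),.01),("tapeS",S(53,375),.019),("blockT",T(715,235),.036),("blkS1",S(622,424),.036),("blkS2",S(575,468),.036),("blkS3",S(740,490),.036),("drvT",T(75,130),.012),("drvtip",T(205,180),.012),("drvS",S(95,205),.012)]:
    P[k]=onz(*a,z);print(k,P[k])
for a,b in [("tFL","tFR"),("sFL","sFR"),("sFR","sBR"),("rimFL","rimFR"),("rimFR","rimBR")]:
    d=P[b]-P[a];print(a,b,np.linalg.norm(d),np.degrees(np.arctan2(d[1],d[0])))
print("lidFR",tri(T(575,218),S(448,178))); print("lidFL",tri(T(222,165),S(150,56)))
E
```

```text
tFL [0.4685 0.151  0.004 ]
tFR [ 0.4826 -0.0724  0.004 ]
sFL [0.4715 0.1502 0.004 ]
sFR [ 0.4869 -0.0705  0.002 ]
sBR [ 0.6496 -0.0615  0.004 ]
rimFR [ 0.4979 -0.0582  0.08  ]
rimBR [ 0.6333 -0.0496  0.08  ]
rimFL [0.4896 0.1402 0.08  ]
tapeT [0.4195 0.135  0.01  ]
tapeS [0.4166 0.1279 0.019 ]
blockT [ 0.5874 -0.1729  0.036 ]
blkS1 [ 0.6078 -0.1478  0.036 ]
blkS2 [ 0.5576 -0.15    0.036 ]
blkS3 [ 0.6063 -0.2209  0.036 ]
drvT [0.5698 0.2781 0.012 ]
drvtip [0.5545 0.1793 0.012 ]
drvS [0.5683 0.2821 0.012 ]
tFL tFR 0.22384616831283385 -86.40438060113826
sFL sFR 0.22126206236701795 -85.99819052769412
sFR sBR 0.1630041686537276 3.16413474546774
rimFL rimFR 0.19862442775155 -87.59660944416376
rimFR rimBR 0.13572336987567246 3.658909652775202
lidFR (array([ 0.5293, -0.0666,  0.1911]), np.float64(0.004802511123928297))
lidFL (array([0.5135, 0.1473, 0.1936]), np.float64(0.004490966043742962))
```

Request:
{"name": "step_arm", "arguments": {
  "motion": [
    [[17, -34, 25, 0.23], [17, -34, 25, 0.23], [17, -34, 25, 0.23], [17, -34, 0, 0.23], [17, -34, 0, 0.23], [17, -34, 0, 0.23], [17, -34, 0, 0.23], [17, -34, 0, 0.23], [17, -34, 0, 0.23], [17, -34, 0, 0.23], [17, -34, 0, 0.23], [17, -34, 0, 0.23], [17, -34, 0, 0.23], [17, -34, 0, 0.23], [17, -34, 0, 0.23], [17, -34, 0, 0.23]]
  ],
  "hand": 0
}}

```text
clock: 1.7
tcp_pos: [0.5525, 0.041, 0.2893]
ee_rot: [0.109, -3.139, -0.0]
contact_force: [0.6, -0.0, 0.1]
gripper_width: 0.002
grip_force: 0.0
```

Request:
{"name": "step_arm", "arguments": {
  "motion": [
    [[0, 2, -19, 0], [0, 0, -19, 0], [0, 0, -19, 0], [0, 0, -19, 0], [0, 0, -19, 0], [-2, 0, -8, 0], [-4, 0, -8, 0], [-4, 0, -8, 0], [-4, 0, -8, 0], [-3, 0, -8, 0], [-3, 0, -8, 0], [-3, 0, -8, 0]]
  ]
}}

```text
clock: 2.9
tcp_pos: [0.5289, 0.0445, 0.138]
ee_rot: [0.107, -3.14, -0.0]
contact_force: [-0.6, -0.4, 2.6]
gripper_width: 0.004
grip_force: 1.0
```

Request:
{"name": "step_arm", "arguments": {
  "motion": [
    [[-3, 0, -7, 0], [-3, 0, -7, 0], [-2, 0, -7, 0], [-2, 0, -7, 0], [-1, 0, -7, 0], [-1, 0, -7, 0], [0, 0, -4, 0], [0, 0, -3, 0], [0, 0, -2, 0], [0, 0, 0, 0], [0, 0, 0, 0]]
  ]
}}

```text
clock: 4.0
tcp_pos: [0.5169, 0.0445, 0.0919]
ee_rot: [0.106, -3.139, -0.003]
contact_force: [-15.4, -3.0, 45.7]
gripper_width: 0.007
grip_force: 22.9
```

Request:
{"name": "step_arm", "arguments": {
  "motion": [
    [[0, 0, 20, 0], [0, 0, 40, 0], [0, 0, 40, 0], [0, 0, 30, 0], [0, 0, 0, 0]]
  ]
}}

```text
clock: 4.5
tcp_pos: [0.5203, 0.0452, 0.2217]
ee_rot: [-0.107, 3.131, 0.003]
contact_force: [0.1, -0.1, -0.6]
gripper_width: 0.004
grip_force: 0.0
```

Run:
```python
from bench import env, vision
import cv2,numpy as np
print(env.state()['tcp_pos'],env.state()['contact_force'],env.state()['clock'])
b=vision.grab_frame("side")[190:370,230:500]
a=vision.grab_frame("wrist")
cv2.imwrite("pics/w.png",a)
b=cv2.resize(b,None,fx=2.9,fy=2.9,interpolation=2)
cv2.imwrite("pics/c2.png",b)
```

```text
[0.52026753 0.04519936 0.22174092] [ 0.08095071 -0.12989593 -0.55774411] 4.5
```

View pics/c2.png

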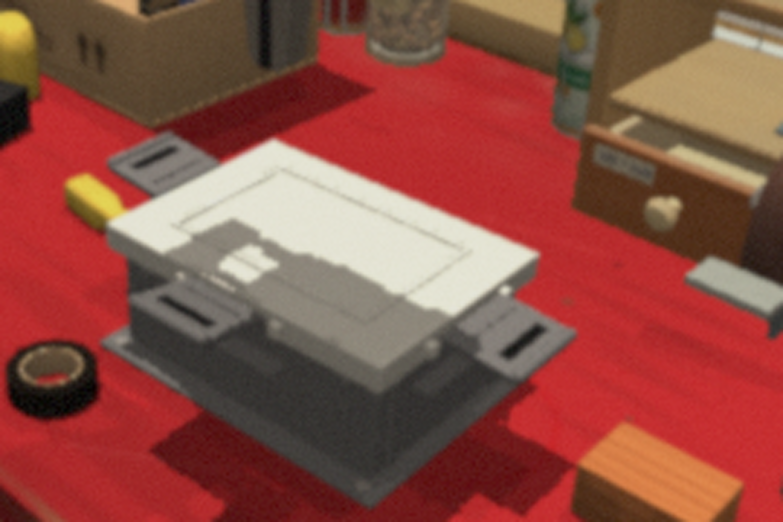

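View pics/w.png

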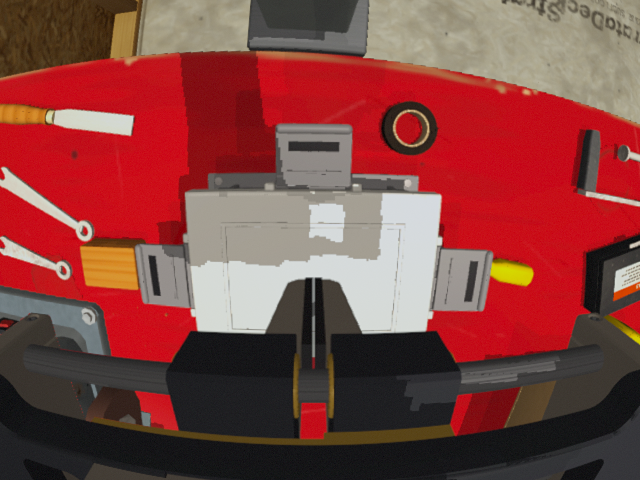

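Request:
{"name": "step_arm", "arguments": {
  "motion": [
    [[-24, -3, 0, 0], [-24, -2, 0, 0], [-24, -2, 0, 0], [0, 0, -40, 0], [0, 0, -40, 0], [0, 0, -20, 0], [0, 0, -10, 0], [0, 0, -10, 0], [0, 0, -10, 0], [0, 0, -10, 0], [0, 0, -10, 0], [0, 0, -10, 0], [0, 0, -10, 0], [0, 0, -6, 0], [0, 0, 0, 0]]
  ]
}}

```text
clock: 6.1
tcp_pos: [0.4499, 0.0378, 0.0424]
ee_rot: [-0.106, 3.131, 0.001]
contact_force: [0.9, 0.3, 2.0]
gripper_width: 0.005
grip_force: 0.9
```

Request:
{"name": "step_arm", "arguments": {
  "motion": [
    [[3, 0, 0, 0], [3, 0, 0, 0], [3, 0, 0, 0], [3, 0, 0, 0], [2, 0, 0, 0], [0, 0, 0, 0]]
  ]
}}

```text
clock: 6.7
tcp_pos: [0.4588, 0.0374, 0.0412]
ee_rot: [0.107, -3.138, 0.0]
contact_force: [-1.9, -0.5, -2.0]
gripper_width: 0.004
grip_force: 1.0
```

Request:
{"name": "step_arm", "arguments": {
  "motion": [
    [[3, 0, 0, 0], [3, 0, 0, 0], [2, 0, 0, 0], [0, 0, 0, 0]]
  ]
}}

```text
clock: 7.1
tcp_pos: [0.4634, 0.0374, 0.0411]
ee_rot: [0.106, -3.132, -0.0]
contact_force: [-11.5, 0.2, 6.4]
gripper_width: 0.005
grip_force: 5.9
```

Request:
{"name": "step_arm", "arguments": {
  "motion": [
    [[3, 0, 0, 0], [0, 0, 0, 0], [-15, 0, 0, 0], [-10, 0, 0, 0], [0, 0, 40, 0], [0, 0, 40, 0], [0, 0, 50, 0], [0, 0, 20, -0.5], [11, 15, 0, -0.9], [11, 15, 0, -0.9], [11, 15, 0, -0.9], [11, 15, 0, -0.9], [11, 15, 0, -0.9], [11, 15, 0, -0.9], [11, 15, 0, -0.9], [11, 15, 0, -0.9], [11, 15, 0, -0.9], [11, 15, 0, -0.9], [0, 0, 0, -0.9], [0, 0, 0, -0.9]]
  ]
}}

```text
clock: 9.1
tcp_pos: [0.5565, 0.1883, 0.1919]
ee_rot: [2.156, 2.283, 0.003]
contact_force: [-0.5, 0.1, -0.2]
gripper_width: 0.006
grip_force: 0.0
```

Request:
{"name": "step_arm", "arguments": {
  "motion": [
    [[-3, 0, -40, 0], [0, 0, -35, 0], [0, 0, -10, 0], [0, 0, -10, 0], [0, 0, -10, 0], [0, 0, -10, 0], [0, 0, -10, 0], [0, 0, -10, 0], [0, 0, -10, 0], [0, 0, -4, 0], [0, -3, 0, 0], [0, -3, 0, 0], [0, -3, 0, 0], [0, -3, 0, 0], [0, -2, 0, 0], [0, 0, 0, 0]]
  ]
}}

```text
clock: 10.7
tcp_pos: [0.5519, 0.1758, 0.0424]
ee_rot: [-2.15, -2.288, -0.003]
contact_force: [0.7, 7.9, -3.0]
gripper_width: 0.005
grip_force: 3.6
```

Request:
{"name": "step_arm", "arguments": {
  "motion": [
    [[0, -2, 0, 0], [0, -2, 0, 0], [0, 0, 0, 0]]
  ]
}}

```text
clock: 11.0
tcp_pos: [0.5519, 0.1757, 0.0425]
ee_rot: [-2.145, -2.289, -0.008]
contact_force: [1.2, 14.2, -5.7]
gripper_width: 0.005
grip_force: 7.4
```

Request:
{"name": "step_arm", "arguments": {
  "motion": [
    [[0, 10, 0, 0], [0, 14, 0, 0], [0, 0, 40, 0], [0, 0, 50, 0], [0, 0, 50, 0], [2, -30, 10, 0], [2, -30, 0, 0], [2, -30, 0, 0], [2, -30, 0, 0], [2, -30, 0, 0], [2, -30, 0, 0], [2, -30, 0, 0], [2, -30, 0, 0], [2, -30, 0, 0], [1, -20, 0, 0], [0, 0, 0, 0]]
  ]
}}

```text
clock: 12.6
tcp_pos: [0.5708, -0.1007, 0.1929]
ee_rot: [2.159, 2.28, -0.003]
contact_force: [0.3, 0.4, -0.0]
gripper_width: 0.003
grip_force: 0.0
```

Request:
{"name": "step_arm", "arguments": {
  "motion": [
    [[0, 2, -40, 0], [0, 0, -35, 0], [0, 0, -10, 0], [0, 0, -10, 0], [0, 0, -10, 0], [0, 0, -10, 0], [0, 0, -10, 0], [0, 0, -10, 0], [0, 0, -10, 0], [0, 0, -4, 0], [0, 3, 0, 0], [0, 3, 0, 0], [0, 3, 0, 0], [0, 3, 0, 0], [0, 3, 0, 0], [0, 2, 0, 0], [0, 0, 0, 0]]
  ]
}}

```text
clock: 14.3
tcp_pos: [0.5709, -0.0818, 0.0434]
ee_rot: [2.153, 2.282, -0.006]
contact_force: [0.5, -11.3, -5.0]
gripper_width: 0.005
grip_force: 5.6
```

Request:
{"name": "step_arm", "arguments": {
  "motion": [
    [[0, 3, 0, 0], [0, 0, 0, 0], [0, -10, 0, 0], [0, -10, 0, 0], [0, 0, 40, 0], [0, 0, 50, 0], [0, 0, 50, 0], [-10, 20, 40, 0], [-10, 40, 0, 0], [-10, 40, 0, 0], [0, 40, 0, 0], [0, 40, 0, 0], [0, 0, 0, 0]]
  ]
}}

```text
clock: 15.6
tcp_pos: [0.5405, 0.0934, 0.2237]
ee_rot: [-2.138, -2.298, -0.004]
contact_force: [-0.7, -0.1, 0.9]
gripper_width: 0.004
grip_force: 0.0
```

Run:
```python
from bench import env, vision
import cv2,numpy as np
print(env.state()['tcp_pos'],env.state()['contact_force'],env.state()['clock'])
b=cv2.resize(vision.grab_frame("side")[190:370,230:500],(400,267))
a=cv2.resize(vision.grab_frame("wrist"),(400,300))
cv2.imwrite("pics/f.png",cv2.resize(np.vstack([b,a]),None,fx=1.05,fy=1.05))
```

```text
[0.54051839 0.09337368 0.22366942] [-0.73512512 -0.07273225  0.92504254] 15.6
```

View pics/f.png

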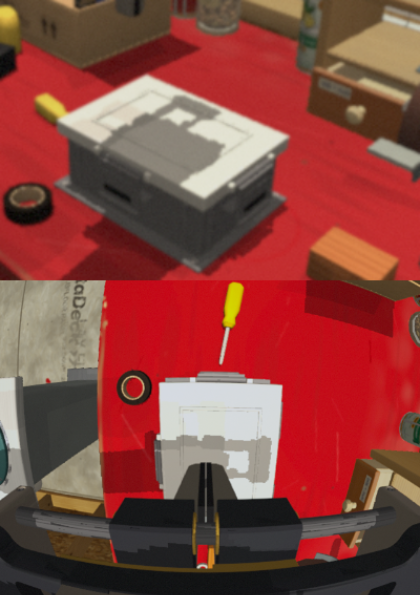

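The side view shows the lid shut and the front and right clips flat. The wrist view shows the left clip folded in at (220,377), and its hard stop mirrored the right clip's. The block, tape roll and screwdriver have not moved.

```bash
python3 -c "
from bench import finish_job
print(finish_job())"
```

```text
the job is handed in; nothing more can be done
None
```

I shut the lid, folded all three clips down flat and handed the job in at about 16 s, with the arm clear and the loose things where they were; no verdict came back.

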